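# Load a feed roller and crank the carriage home

## Robot

A 6-joint arm with a two-finger parallel gripper is mounted at the origin on the work surface. World frame = base frame: x ahead of the robot, y to its left, z up, the work surface at z = 0. Lengths are in m, angles in rad, forces in N, time in s.
With the tool pointing down it reaches from about 0.35 to 0.85 m from the base axis. Payload 8.1 kg.
Tool frame: the origin (TCP) lies at the very end of the fingers, on their centre line; the grasp point (between the pads) lies 19 mm behind it; z points along the fingers, y is the line along which they close (so a half turn about z gives the same grasp; the last joint's range is limited). The gripper opens to 93 mm and grips with 3 to 60 N. Pads are 15 mm wide; open, the fingers measure 128 mm over their backs; the gripper's body (75 mm by 188 mm) begins 65 mm behind the grasp point.
Start: joints at [-1.346, 0.13, 1.488, -0, 1.523, -0.085], TCP at [0.183, -0.571, 0.219] pointing down, gripper open.
Joint ranges: [-2.96, 2.96], [-0.89, 2.26], [0.02, 2.5], [-1.34, 4.48], [0, 2.73], [-2.66, 2.66]. Speed limits (rad/s): [2.39, 2.39, 2.79, 3.14, 3.14, 3.14].

## Interface

Orientations are given as a rotation vector (axis times angle).
In Python, from plant import robot, imaging gives the robot as it stands.
- The arm moves only by the tool jog_arm, never from a script. Its argument "rows" is a list of rows, each a list of 2 entries, a list of its own where there are three numbers: the shift along the tool's x, y, z each as a share of 0.2 m, from -1 to 1, then the turn, a rotation vector about the tool's x, y, z each as a share of pi/2 rad, from -1 to 1. A call has 1 to 5 rows; each row is the pose to reach, as a shift and turn from the pose commanded when the call began, along the tool's axes at that moment; what a row does not reach only later rows make up. A row lasts 1/10 s, in which the tool goes at most 50 mm and 8.59 degrees, less where a joint would pass 70% of its speed; a pose out of reach is approached as far as the arm can. A call with a number of a shift or a turn outside -1 to 1 is refused whole. A call with a gripper value outside its range is refused whole. "hand" is the closure, from -1 (fully open) to 1 (shut), set as the call begins (left out, the last holds). The fingers move at their own pace and stop on an object; "squeeze" is the grip in N (left out, the last holds). Time passes only in rows, so rows that repeat a pose let the fingers close. It gives the time, the measured TCP pose, the force, the opening and the grip force at its end, in the units of the state.
- robot.read_state(): the state, without advancing time (a new reading comes with each control period).
- imaging.read_camera(name): name is "scene" or "top" or "wrist"; returns a dict with "frame" (480x640x3 uint8, red, green, blue), "vertical_fov" (degrees; the focal length in pixels is half the picture's height over the tangent of half this angle, whatever the lens; pixels are square), "cx", "cy" (the principal point, pixels), "k1" (the pictures are not rectified: a ray, as slopes to the right and down, at radius r is drawn at 1 + k1 r^2 times it, then the intrinsics apply), "R" (3x3) and "t" (3): a world point X has camera coordinates R X + t. Camera axes: x right, y down, z forward; pixel columns grow to the right and rows downward; lengths in m; the calibration is good to about 2 mm. A picture is of the moment at which its call begins. There is no depth.
- robot.close_job(): hands the job in; it is judged then, once.
The state is a dict: "t": time; "q": joint angles; "dq": joint speeds; "joint_torque": joint torques, N m; "tool_pos": TCP position; "orientation": TCP orientation; "force": force on the tool from outside, world axes, zero at the start; "wrist_torque": the same for the moment, N m; "opening": finger opening in m; "gripper_force": force on a finger pad.
Only numpy, scipy, OpenCV 4.12 (cv2) and the standard library are available. Lean on these libraries where they do the work, as an engineer would, in place of code of your own. Each camera call takes 0.05 s, during which the arm holds its last target. There are 200 camera calls.

## Task

Lay the long white roller, which stands on the table, on its side in the two V saddles of the carriage (set it down, do not drop it; centred over both saddles, either way round) while the carriage is still out. Then wind the double-ended crank clockwise until the carriage is fully home against the machine's stop block, the roller still lying in its saddles. Move the carriage with the crank only, never by pushing on it, and leave the short sleeve, the bottle, the tools and the die block where they are.

Things in the scene. Friction and masses are not known exactly. Their poses are not given: they have to be found in the camera images.
- roller: the roller to load: plain white plastic cylinder, 46 mm diameter, 120 mm long, 0.3 kg, dark disc on its upper end; at the start it stands upright on the table. Origin at the centre of its lower end, z along its axis. It is the longest plain cylinder on the table
- roller_mid (a point): the middle of the roller, on its axis, 60 mm from either end
- station: fixed bed plate 300 x 400 x 15 mm that carries all the machinery; origin on the table under it, turned about z by up to 0.2 rad. In its frame (mm): white machine housing x -190..230, y below -215, up to z 262, a wall 105 mm from the crank axis, so no gripper fits between wall and a grip there; grey gearbox under the crank, 84 x 84, up to z 100; carriage slides at x 70
- stop (a point): centre of the stop block's face, which the carriage plate meets when home (station x 70, y -72, z 40 mm). The block is 78 mm wide, its top 50 mm above the table, and reaches back to the machine; a cheek plate 12 mm thick on each side stands up to 95 mm
- carriage: steel plate 100 x 130 x 12 mm, underside 30 mm above the table (origin: centre of its underside), with two V saddles. Slides along station -y to the machine: station y 100 mm fully out, -5.6 mm fully home; starts 0 to 24 mm in. Driven from the crank by rack and pinion, 8 mm per radian (50 mm a turn); stiff to push directly
- cradle (a point): on the carriage, where the middle of the seated roller must lie: 50 mm above the carriage's underside, 80 mm above the table; y runs along the seated roller and the slide. Two 90 degree V saddles, 14 mm thick, centred 42 mm either side of it along y, 70 mm clear between them; saddle tops 6 mm below this point, 66 mm wide over all; plate 38 mm below it
- crank (a joint): angle of the crank, rad, growing clockwise seen from above; at 0 grip_a points along station +x; 0 is carriage out, 13.2 is home. Starts 0 to 3. Stays where it is left; takes about 5 N at a grip
- crank_axis (a point): on the vertical crank axis, at mid-height of the grips (142 mm above the table); station x -70, y -110
- grip_a (a point): middle of one upright black grip of the crank, 75 mm from the axis: a free-spinning round post, 26 mm diameter, from 111 to 169 mm above the table; the crank bar below it is 26 mm wide, its top 110 mm above the table
- grip_b (a point): middle of the other grip, the same, on the other end of the crank bar
- sleeve: bystander: white upright cylinder like the roller but only 70 mm tall, 46 mm diameter; origin at its underside
- oil: bystander: white bottle with a narrow neck and black cap, 50 mm diameter, 140 mm tall, upright; origin at its underside
- wrench: bystander: steel spanner 170 mm long lying on the table
- driver: bystander: screwdriver 160 mm long lying on the table
- die: bystander: steel die block 70 x 50 mm, 67 mm tall, on the bed plate between robot and carriage; origin at its underside

How it is judged:
On the way, in this order (a step that is already met when the one before it is completed fails the run):
1. the roller lies in both saddles, released, with the carriage still out (x of roller_mid in the frame of cradle between -0.007 and 0.007 m and y of roller_mid in the frame of cradle between -0.022 and 0.022 m and z of roller_mid in the frame of cradle between -0.007 and 0.007 m and angle between the z axis of roller and the y axis of cradle, either way round below 0.12 rad and contact force between the fingers and roller below 0.05 N and y of cradle in the frame of station above 0.068 m), for 0.2 s.
2. the carriage is cranked home, the roller in its saddles (x of roller_mid in the frame of cradle between -0.007 and 0.007 m and y of roller_mid in the frame of cradle between -0.022 and 0.022 m and z of roller_mid in the frame of cradle between -0.007 and 0.007 m and angle between the z axis of roller and the y axis of cradle, either way round below 0.12 rad and y of cradle in the frame of station below -0.0025 m), for 0.2 s.
At the end, for the whole second after the job is handed in: the carriage within 3 mm of fully home; the roller released and at rest in the saddles: its middle within 22 mm along and 7 mm across and in height of the cradle point, its axis within 0.12 rad of the cradle's y (all of step 2 and contact force between the fingers and roller below 0.05 N and linear speed of roller below 0.02 m/s); the robot touches nothing.
It fails at once if the roller is dropped: let go more than 25 mm above its seat (contact force between the fingers and roller below 0.05 N and z of roller_mid in the frame of cradle above 0.025 m and horizontal distance between roller_mid and cradle below 0.06 m).
It fails at once if the carriage is pushed by hand (over 20 N) (contact force between any of the arm, the fingers and carriage above 20 N).
It fails at once if the sleeve or the bottle is moved more than 30 mm or tipped (distance of any of sleeve, oil from where it was at the start of the episode above 0.03 m or angle between any of sleeve, oil's own z axis and vertical above 0.3 rad).
It fails at once if the spanner, the screwdriver or the die block is moved more than 30 mm (distance of any of wrench, driver, die from where it was at the start of the episode above 0.03 m).
It also fails if it takes over 72 s, if anything falls off the work surface, if the arm or the gripper's body presses on something with over 40 N, if the wrist force passes 120 N, or if a joint passes its speed limit or range.

## Working session

There is one attempt and no reset: what is moved stays moved. The work goes in short steps, Python scripts to look and compute and a tool call to move; the robot and the scene stay as the last step left them, time stands still between calls to the robot, and variables do not carry over. Pictures are saved under pics/ and viewed, at most 10 in all, crops included, and the job is handed in when it is done.

Besides the shell and the picture viewer there is one more tool, called after ">>>" by a JSON object that holds its "method" and its "body", one argument or row to a line. jog_arm: Moves the arm, as the interface text tells. Its arguments: {"type":"object","properties":{"rows":{"type":"array"},"hand":{"type":"number"},"squeeze":{"type":"number"}},"required":["rows"]}

```bash
ls; mkdir -p pics; cat > h.py <<'E'
import numpy as np, cv2
from plant import robot, imaging
def cam(n,save=None):
    c=imaging.read_camera(n)
    if save: cv2.imwrite('pics/'+save+'.png',c['frame'][:,:,::-1])
    c['f']=240/np.tan(np.radians(c['vertical_fov'])/2); c['R']=np.array(c['R']);c['t']=np.array(c['t']); return c
def ray(c,u,v):
    d=np.array([(u-c['cx'])/c['f'],(v-c['cy'])/c['f']]); s=d.copy()
    for _ in range(30): s=d/(1+c['k1']*(s@s))
    o=-c['R'].T@c['t']; w=c['R'].T@np.array([*s,1.]); return o,w/np.linalg.norm(w)
def onz(c,u,v,z):
    o,w=ray(c,u,v); return o+w*(z-o[2])/w[2]
def proj(c,X):
    p=c['R']@np.asarray(X,float)+c['t']; s=p[:2]/p[2]; s=s*(1+c['k1']*(s@s)); return c['f']*s+[c['cx'],c['cy']]
def tri(*rs):
    A=np.zeros((3,3));b=np.zeros(3)
    for o,w in rs:
        P=np.eye(3)-np.outer(w,w);A+=P;b+=P@o
    x=np.linalg.solve(A,b); return x,[np.linalg.norm((np.eye(3)-np.outer(w,w))@(x-o)) for o,w in rs]
E
python3 - <<'E'
from h import *
import pickle
np.set_printoptions(precision=4,suppress=True)
for n in ['scene','top','wrist']:
    c=cam(n,n+'0'); print(n,c['f'],c['cx'],c['cy'],c['k1'],-c['R'].T@c['t']); pickle.dump(c,open(n+'0.pkl','wb'))
print(robot.read_state())
E
```

```text
pics
scene 623.7405208272387 326.7987167789592 248.8463277590517 -0.044833015562353196 [ 1.4257 -0.0215  0.6908]
top 613.3480134004997 312.70696854151646 239.69697400987084 -0.09003084726932986 [0.4037 0.0358 1.2782]
wrist 431.44537459616714 313.14615716436845 238.74705990293918 -0.10511671473197669 [ 0.2552 -0.5481  0.3841]
{'t': 0.15, 'q': array([-1.3464,  0.131 ,  1.489 ,  0.    ,  1.523 , -0.0854]), 'dq': array([ 0.0003, -0.003 , -0.003 , -0.0002, -0.0004,  0.0015]), 'joint_torque': array([  0.0016, -56.0481, -49.2332,   0.0768,   0.0307,  -0.0001]), 'tool_pos': array([ 0.1828, -0.571 ,  0.2178]), 'orientation': array([-3.1025, -0.4845,  0.0002]), 'force': array([-0.3692,  0.2596, -0.0267]), 'wrist_torque': array([-0.0004, -0.0153,  0.0561]), 'gripper_force': 0.0, 'opening': 0.09314285194349606}
```

View pics/top0.png

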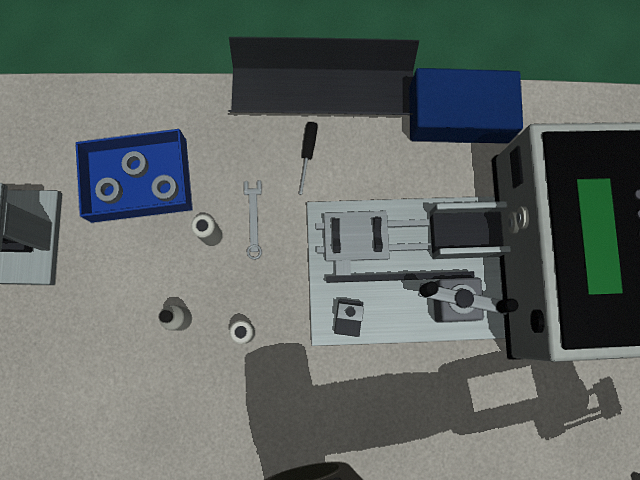

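View pics/scene0.png

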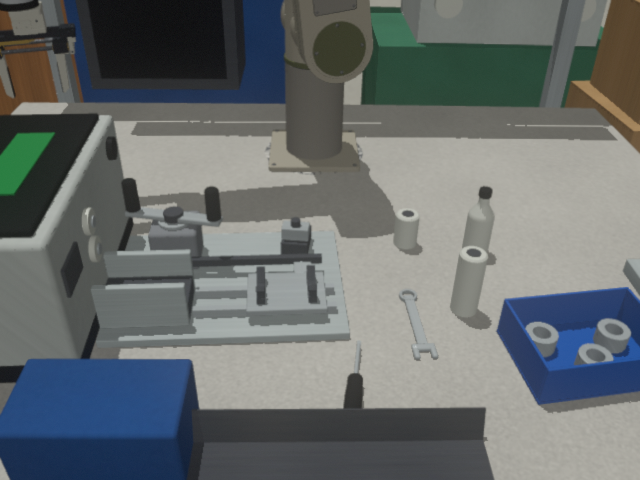

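The top view shows the roller at (204,226), sleeve (241,332), bottle (172,317), saddles (336,233) and (377,234), crank hub (464,298), and grips (429,289) and (508,306). In the scene view the roller top is at (473,253), the saddles at (261,284) and (311,282), and the grips at (213,204) and (131,195).

```bash
python3 - <<'E'
from h import *
import pickle
np.set_printoptions(precision=4,suppress=True)
T=pickle.load(open('top0.pkl','rb'));S=pickle.load(open('scene0.pkl','rb'))
def blobs(c,roi,th,mina=15):
    x0,y0,x1,y1=roi; g=cv2.cvtColor(c['frame'],cv2.COLOR_RGB2GRAY)[y0:y1,x0:x1]
    n,l,s,ce=cv2.connectedComponentsWithStats((g<th).astype(np.uint8))
    for i in range(1,n):
        if s[i,4]>=mina:
            pts=np.argwhere(l==i)[:,::-1].astype(np.float32)
            print('  ',ce[i]+[x0,y0],s[i]+[x0,y0,0,0,0], 'rect',[np.round(np.array(k),1).tolist() for k in cv2.minAreaRect(pts+np.float32([x0,y0]))])
for nm,c,roi,th in [('T roller',T,(190,210,220,245),90),('S roller',S,(458,245,488,268),100),('T saddles',T,(325,210,390,262),75),('S saddles',S,(250,262,322,304),75),
  ('T gripA',T,(415,278,442,302),50),('S gripA',S,(200,180,225,225),60),('S gripB',S,(118,175,142,215),60)]:
    print(nm); blobs(c,roi,th)
t,_=tri(ray(T,204,226),ray(S,473,253)); print('roller quick',t)
z=cv2.resize(T['frame'][185:345,310:530][:,:,::-1],None,fx=3.6,fy=3.6,interpolation=cv2.INTER_CUBIC); cv2.imwrite('pics/tz.png',z)
z=cv2.resize(S['frame'][170:345,90:345][:,:,::-1],None,fx=3.1,fy=3.1,interpolation=cv2.INTER_CUBIC); cv2.imwrite('pics/sz.png',z)
E
```

```text
T roller
   [211.9791 234.3138] [198 213  22  32 239] rect [[208.5, 228.5], [31.0, 21.0], 90.0]
   [201.6038 225.0283] [196 220  12  11 106] rect [[201.5, 225.0], [10.0, 11.0], 90.0]
S roller
   [473.3099 252.4225] [467 249  13   8  71] rect [[473.2, 252.3], [12.6, 6.3], 14.0]
T saddles
   [376.8261 233.8829] [371 217  12  35 299] rect [[376.6, 234.0], [34.3, 9.9], 87.6]
   [335.4328 235.25  ] [331 218  10  35 268] rect [[335.5, 235.0], [34.0, 9.0], 90.0]
S saddles
   [269.4138 262.5517] [250 262  43   3  87] rect [[271.0, 263.0], [2.0, 42.0], 90.0]
   [261.5581 275.3256] [258 268   7  15  43] rect [[261.1, 275.1], [14.2, 5.2], 85.6]
   [260.8462 295.8291] [257 286   8  18 117] rect [[260.5, 294.5], [17.0, 7.0], 90.0]
   [312.3626 295.5604] [309 289   8  14  91] rect [[312.5, 295.5], [13.0, 7.0], 90.0]
T gripA
   [426.2    278.2571] [415 278  27   2  35] rect [[428.0, 278.5], [1.0, 26.0], 90.0]
   [429.192 288.136] [419 280  23  17 250] rect [[429.9, 288.2], [13.6, 22.5], 71.6]
   [436.4667 300.4   ] [433 299   9   3  15] rect [[436.8, 300.7], [8.2, 1.9], 14.0]
S gripA
   [212.3035 204.2612] [205 188  16  33 425] rect [[212.2, 204.0], [32.6, 13.5], 84.3]
S gripB
   [130.295  195.2815] [122 179  18  33 444] rect [[130.3, 195.1], [33.3, 14.0], 79.7]
roller quick [0.6113 0.2466 0.1177]
```

View pics/tz.png

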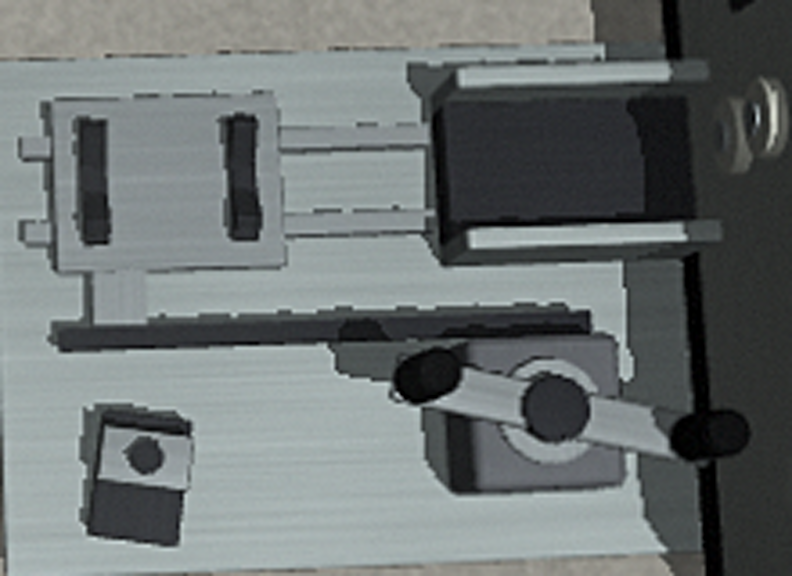

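View pics/sz.png

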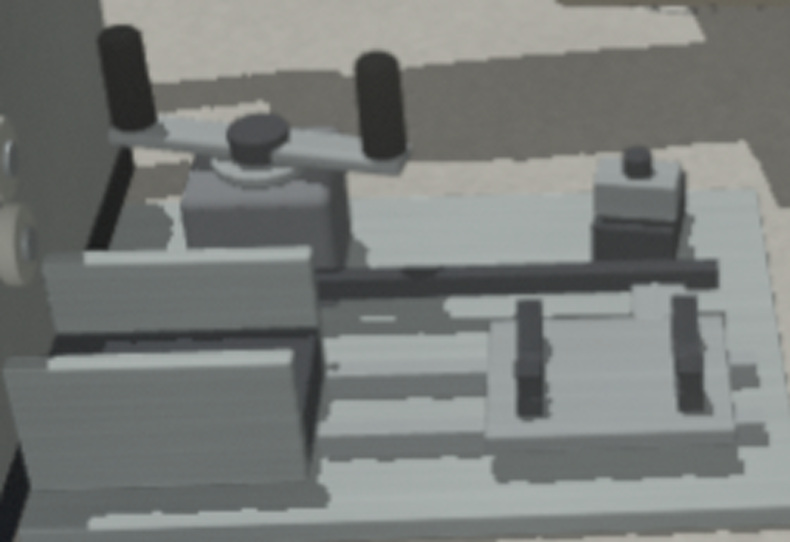

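Carriage plate corners in the top view are about (323,213), (385.5,211), (389,259) and (326,260); the scene corners match these. The left grip is clear of the wall. The right grip, by the wall, is grip_a at about 1.7 rad.

```bash
python3 - <<'E'
from h import *
import pickle
np.set_printoptions(precision=4,suppress=True)
T=pickle.load(open('top0.pkl','rb'));S=pickle.load(open('scene0.pkl','rb'))
cT=[(323.05,213.3),(385.5,210.8),(389.2,258.6),(325.8,260)];cS=[(325.5,309.4),(247.4,310.3),(248,273.2),(322.9,271.6)]
P=[]
for a,b in zip(cT,cS):
    x,r=tri(ray(T,*a),ray(S,*b)); P.append(x); print('plate',x,r[0],onz(T,*a,.042),onz(S,*b,.042))
C=[onz(T,*a,.042) for a in cT]
print('centre tri',np.mean(P,0),'T',np.mean(C,0),'S',np.mean([onz(S,*b,.042) for b in cS],0))
ey=(C[0]-C[1]+C[3]-C[2]); print('yaw plate',np.arctan2(-ey[0],ey[1]))
for n,a,b in [('sad+',(335.5,235),(311.5,282)),('sad-',(376.7,234),(261,284)),('gripL',(429.9,288.2),(212.3,204.3)),('gripR',(507.8,305.3),(130.3,195.2)),('hub',(464.2,298.0),(173.2,212.5)),('roller',(201.6,225),(473.3,252.4))]:
    x,r=tri(ray(T,*a),ray(S,*b)); print(n,x,r[0])
for n,u,v,z in [('roller',201.6,225,.12),('sad+',335.5,235,.074),('sad-',376.7,234,.074),('sleeve',240.5,332.5,.07),('oil',165,317,.14),('gripL',429.9,288.2,.142),('gripR',507.8,305.3,.142),('hub',464,298,.13),('bedTL',307,203,.015),('bedBL',312,345,.015),('die',350,311,.06)]: print(n,onz(T,u,v,z))
print('rollS',onz(S,473.3,252.4,.12),onz(S,466,309,0))
# bed left edge & long edge yaw
a,b=onz(T,307,203,.015),onz(T,472,198,.015); print('yaw bed',np.arctan2((b-a)[0],-(b-a)[1]))
E
```

```text
plate [0.6556 0.0126 0.0369] 0.0018303958016621352 [0.6547 0.0145 0.042 ] [0.6615 0.0105 0.042 ]
plate [ 0.6622 -0.1142  0.0407] 3.186456179105251e-05 [ 0.662  -0.1141  0.042 ] [ 0.6637 -0.114   0.042 ]
plate [ 0.5631 -0.1212  0.0401] 0.0003145264017134217 [ 0.5629 -0.1212  0.042 ] [ 0.5656 -0.1206  0.042 ]
plate [0.5583 0.0081 0.0402] 0.0004319484617013837 [0.5581 0.0077 0.042 ] [0.5607 0.0085 0.042 ]
centre tri [ 0.6098 -0.0537  0.0395] T [ 0.6094 -0.0533  0.042 ] S [ 0.6129 -0.0539  0.042 ]
yaw plate 0.04686161596912547
sad+ [ 0.6076 -0.0113  0.0556] 0.00034719838040371103
sad- [ 0.6112 -0.0948  0.0541] 0.0002512426940745918
gripL [ 0.4958 -0.1838  0.138 ] 0.0012887851131129612
gripR [ 0.4654 -0.3312  0.1379] 0.0007138153124939857
hub [ 0.48   -0.2559  0.1114] 0.00027123224903491806
roller [0.6124 0.2488 0.1198] 0.0004199814164031851
roller [0.6124 0.2492 0.12  ]
sad+ [ 0.6045 -0.0103  0.074 ]
sad- [ 0.6078 -0.0924  0.074 ]
sleeve [0.4093 0.1733 0.07  ]
oil [0.4347 0.3065 0.14  ]
gripL [ 0.4956 -0.1844  0.142 ]
gripR [ 0.4653 -0.3306  0.142 ]
hub [ 0.4789 -0.2511  0.13  ]
bedTL [0.6817 0.0481 0.015 ]
bedBL [0.3867 0.0332 0.015 ]
die [ 0.4549 -0.0409  0.06  ]
rollS [0.6128 0.2482 0.12  ] [0.6116 0.2547 0.    ]
yaw bed 0.04787927156953978
```

```bash
cat >> h.py <<'E'
from scipy.spatial.transform import Rotation as Ro
YAW=.047
ex=np.array([np.cos(YAW),np.sin(YAW),0]);ey=np.array([-np.sin(YAW),np.cos(YAW),0]);ez=np.array([0,0,1.])
def ori(tilt=0,yaw=0):  # closing line along station x; tilt>0: tool points to +y
    t=np.radians(tilt); z=ey*np.sin(t)-ez*np.cos(t); y=ex
    return Ro.from_euler('z',yaw,degrees=True)*Ro.from_matrix(np.array([np.cross(y,z),y,z]).T)
def tcp(g,R): return np.asarray(g,float)+R.as_matrix()[:,2]*.019
def pose():
    s=robot.read_state(); return np.array(s['tool_pos']),Ro.from_rotvec(s['orientation'])
def rel(p0,R0,p,R): # shares
    s=R0.inv().apply(np.asarray(p)-p0)/.2; w=(R0.inv()*R).as_rotvec()/(np.pi/2)
    s=np.round(s,3);w=np.round(w,3); flag='' if max(abs(np.r_[s,w]))<=1 else ' !!'
    print([s.tolist(),w.tolist()],flag); return p0+R0.apply(s*.2),R0*Ro.from_rotvec(w*np.pi/2)
def plan(ts,st=None):
    p,R=st or pose()
    for t in ts: p,R=rel(p,R,*t)
    return p,R
E
python3 - <<'E'
from h import *
import pickle
np.set_printoptions(precision=4,suppress=True)
T=pickle.load(open('top0.pkl','rb'));S=pickle.load(open('scene0.pkl','rb'))
for a,b in [((190,211),(502,300)),((181,129),(533,385))]: print('bin',tri(ray(T,*a),ray(S,*b)))
O=ori(45)
g=np.array([.612,.249,.066])-O.as_matrix()[:,2]*.003
pre=g-O.as_matrix()[:,2]*.1
p,R=pose()
plan([((.24,-.40,.33),ori(0,-40)),((.36,-.23,.36),ori(0)),((.46,-.06,.34),ori(0)),((.56,.10,.27),ori(40)),(tcp(pre,O),O)])
print(g,tcp(g,O),tcp(pre,O))
E
```

```text
bin (array([0.6541, 0.2913, 0.0546]), [np.float64(0.005016700701408619), np.float64(0.005016700701408477)])
bin (array([0.8285, 0.3073, 0.0448]), [np.float64(0.009015308948963928), np.float64(0.009015308948963886)])
[[0.533, -0.728, -0.56], [-0.001, -0.0, -0.388]] 
[[1.04, -0.038, -0.149], [0.0, -0.0, -0.445]]  !!
[[0.825, 0.539, 0.1], [0.0, -0.0, 0.0]] 
[[0.776, 0.538, 0.351], [0.0, 0.444, 0.0]] 
[[-0.131, 0.294, 0.833], [0.0, 0.056, 0.0]] 
[0.6121 0.2469 0.0681] [0.6115 0.2603 0.0547] [0.6148 0.1897 0.1254]
```

>>> {"method": "jog_arm", "body": {
  "rows": [
    [[0.1,-0.1,-0.4],[0,0,-0.07]],
    [[0.533,-0.728,-0.56],[0,0,-0.388]],
    [[0.533,-0.728,-0.56],[0,0,-0.388]],
    [[0.533,-0.728,-0.56],[0,0,-0.388]],
    [[0.533,-0.728,-0.56],[0,0,-0.388]]
  ],
  "hand": -0.4
}}

```text
t: 0.65
tool_pos: [0.241, -0.398, 0.3326]
orientation: [2.809, 1.402, 0.001]
force: [0.2, -1.3, 0.2]
opening: 0.0655
gripper_force: 0.0
```

>>> {"method": "jog_arm", "body": {
  "rows": [
    [[1.0,-0.038,-0.149],[0,0,-0.445]],
    [[1.0,-0.038,-0.149],[0,0,-0.445]],
    [[1.0,-0.038,-0.149],[0,0,-0.445]],
    [[1.0,-0.038,-0.149],[0,0,-0.445]],
    [[1.0,-0.038,-0.149],[0,0,-0.445]]
  ]
}}

```text
t: 1.15
tool_pos: [0.3582, -0.2322, 0.3617]
orientation: [2.152, 2.286, 0.003]
force: [0.4, -1.7, -0.6]
opening: 0.0654
gripper_force: 0.0
```

>>> {"method": "jog_arm", "body": {
  "rows": [
    [[0.825,0.539,0.1],[0,0,0]],
    [[0.825,0.539,0.1],[0,0,0]],
    [[0.825,0.539,0.1],[0,0,0]],
    [[0.825,0.539,0.1],[0,0,0]],
    [[0.825,0.539,0.1],[0,0,0]]
  ]
}}

```text
t: 1.65
tool_pos: [0.4564, -0.0616, 0.339]
orientation: [-2.159, -2.279, -0.001]
force: [-0.2, 0.3, 0.0]
opening: 0.0649
gripper_force: 0.0
```

>>> {"method": "jog_arm", "body": {
  "rows": [
    [[0.776,0.538,0.351],[0,0.444,0]],
    [[0.776,0.538,0.351],[0,0.444,0]],
    [[0.776,0.538,0.351],[0,0.444,0]],
    [[0.776,0.538,0.351],[0,0.444,0]],
    [[0.776,0.538,0.351],[0,0.444,0]]
  ]
}}

```text
t: 2.15
tool_pos: [0.5553, 0.0958, 0.2669]
orientation: [-1.763, -1.847, -0.644]
force: [-1.0, -0.9, -0.6]
opening: 0.0653
gripper_force: 0.0
```

```bash
python3 - <<'E'
from h import *
np.set_printoptions(precision=4,suppress=True)
s=robot.read_state(); print(s['t'],s['q'],s['tool_pos'],s['opening'],s['force'])
O=ori(45); z=O.as_matrix()[:,2]
g=np.array([.612,.249,.066])-z*.003
print(pose()[1].as_matrix())
plan([(tcp(g-z*.1,O),O),(tcp(g,O),O)])
E
```

```text
2.15 [-0.343   0.1191  1.5771  0.6502  1.7245 -0.3801] [0.5553 0.0958 0.2669] 0.0652531973729563 [-0.9831 -0.8565 -0.598 ]
[[-0.034   0.9988 -0.0345]
 [ 0.7605  0.0483  0.6475]
 [ 0.6484 -0.0043 -0.7613]]
[[-0.112, 0.323, 0.832], [-0.003, 0.051, -0.001]] 
[[-0.0, -0.001, 0.5], [0.0, -0.0, -0.0]]
```

>>> {"method": "jog_arm", "body": {
  "rows": [
    [[-0.112,0.323,0.832],[-0.003,0.051,-0.001]],
    [[-0.112,0.323,0.832],[-0.003,0.051,-0.001]],
    [[-0.112,0.323,0.832],[-0.003,0.051,-0.001]],
    [[-0.112,0.323,0.832],[-0.003,0.051,-0.001]],
    [[-0.112,0.323,0.832],[-0.003,0.051,-0.001]]
  ]
}}

```text
t: 2.65
tool_pos: [0.6129, 0.1876, 0.1232]
orientation: [-1.717, -1.798, -0.701]
force: [-0.6, 0.6, -0.8]
opening: 0.0657
gripper_force: 0.0
```

```bash
python3 - <<'E'
from h import *
np.set_printoptions(precision=4,suppress=True)
O=ori(45); z=O.as_matrix()[:,2]
g=np.array([.612,.249,.066])-z*.003
plan([(tcp(g,O),O)])
c=cam('wrist','w1'); print(proj(c,[.6124,.249,.12]))
E
```

```text
[[0.018, 0.011, 0.499], [-0.001, 0.004, -0.001]] 
[320.2479 190.0169]
```

View pics/w1.png

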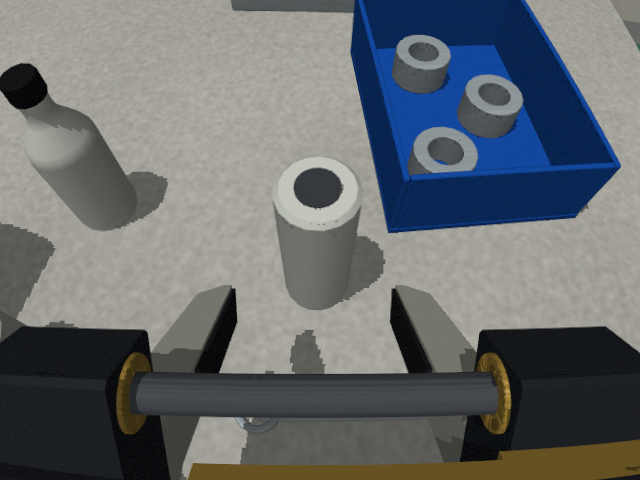

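The disc is at (318,187) against a predicted (320,190), centred between the fingertips at (236,290) and (392,290). I'll advance and grasp.

>>> {"method": "jog_arm", "body": {
  "rows": [
    [[0.01,0.008,0.15],[0,0.004,0]],
    [[0.018,0.008,0.3],[0,0.004,0]],
    [[0.018,0.008,0.42],[0,0.004,0]],
    [[0.018,0.008,0.5],[0,0.004,0]],
    [[0.018,0.008,0.5],[0,0.004,0]]
  ]
}}

```text
t: 3.2
tool_pos: [0.6134, 0.2591, 0.0592]
orientation: [-1.714, -1.798, -0.712]
force: [0.3, 0.2, 0.1]
opening: 0.0652
gripper_force: 0.0
```

>>> {"method": "jog_arm", "body": {
  "rows": [
    [[0,0,0],[0,0,0]],
    [[0,0,0],[0,0,0]],
    [[0,0,0],[0,0,0]],
    [[0,0,0],[0,0,0]],
    [[0,0,0],[0,0,0]]
  ],
  "hand": 0.3,
  "squeeze": 25
}}

```text
t: 3.7
tool_pos: [0.615, 0.2586, 0.0609]
orientation: [-1.715, -1.798, -0.716]
force: [-0.9, -0.4, 7.0]
opening: 0.0458
gripper_force: 24.5
```

```bash
python3 - <<'E'
from h import *
np.set_printoptions(precision=4,suppress=True)
s=robot.read_state(); print(s['t'],s['q'],s['tool_pos'],s['opening'],s['gripper_force'],s['force'])
p,R=pose(); Z=R.as_matrix()[:,2]; g=p-.019*Z; print('grasp',g, 'tilt',np.degrees(np.arcsin(Z@ey)))
O=ori(-45); c=np.array([.610,-.0535,.080])+ey*(g[2]-.060)
np.save('place.npy',c)
def w(y,z,t,x=.610): o=ori(t); return (tcp((x,y,z),o),o)
plan([(p+[0,0,.12],R),w(.20,.22,10),w(.09,.24,-28,.612),w(c[1],.19,-45),(tcp(c+[0,0,.03],O),O)])
E
```

```text
3.7 [-0.0945  0.4697  1.6007  0.8102  1.3111 -0.4596] [0.615  0.2586 0.0609] 0.045777660564116404 24.4817077514017 [-0.9218 -0.4072  6.9956]
grasp [0.6156 0.2452 0.0743] tilt 44.939801148917134
[[0.424, 0.004, -0.425], [0.0, 0.0, 0.0]] 
[[-0.123, -0.038, -0.266], [0.004, -0.388, 0.001]] 
[[-0.582, -0.015, -0.215], [0.0, -0.422, -0.0]] 
[[-0.48, -0.041, 0.519], [-0.0, -0.189, -0.0]] 
[[0.282, -0.003, 0.283], [-0.0, -0.0, -0.0]]
```

>>> {"method": "jog_arm", "body": {
  "rows": [
    [[0.08,0,-0.08],[0,0,0]],
    [[0.2,0,-0.2],[0,0,0]],
    [[0.32,0,-0.32],[0,0,0]],
    [[0.424,0,-0.424],[0,0,0]],
    [[0.424,0,-0.424],[0,0,0]]
  ]
}}

```text
t: 4.2
tool_pos: [0.6162, 0.2587, 0.1845]
orientation: [-1.715, -1.803, -0.721]
force: [0.3, -0.1, -2.6]
opening: 0.0457
gripper_force: 24.5
```

>>> {"method": "jog_arm", "body": {
  "rows": [
    [[-0.03,-0.01,-0.07],[0,-0.09,0]],
    [[-0.06,-0.02,-0.13],[0,-0.18,0]],
    [[-0.09,-0.03,-0.2],[0,-0.27,0]],
    [[-0.12,-0.038,-0.266],[0,-0.35,0]],
    [[-0.123,-0.038,-0.266],[0,-0.388,0]]
  ]
}}

```text
t: 4.7
tool_pos: [0.6089, 0.2033, 0.2003]
orientation: [-2.084, -2.184, -0.184]
force: [-0.3, 0.1, -1.8]
opening: 0.0461
gripper_force: 24.5
```

>>> {"method": "jog_arm", "body": {
  "rows": [
    [[-0.12,-0.003,-0.05],[0,-0.09,0]],
    [[-0.24,-0.006,-0.1],[0,-0.18,0]],
    [[-0.36,-0.01,-0.15],[0,-0.27,0]],
    [[-0.48,-0.015,-0.2],[0,-0.36,0]],
    [[-0.582,-0.015,-0.215],[0,-0.422,0]]
  ]
}}

```text
t: 5.2
tool_pos: [0.6108, 0.0815, 0.2209]
orientation: [1.893, 1.985, -0.474]
force: [0.2, -0.6, -4.0]
opening: 0.0456
gripper_force: 24.4
```

>>> {"method": "jog_arm", "body": {
  "rows": [
    [[-0.12,-0.01,0.13],[0,-0.05,0]],
    [[-0.24,-0.02,0.26],[0,-0.1,0]],
    [[-0.36,-0.03,0.39],[0,-0.15,0]],
    [[-0.48,-0.041,0.519],[0,-0.189,0]],
    [[-0.48,-0.041,0.519],[0,-0.189,0]]
  ]
}}

```text
t: 5.7
tool_pos: [0.605, -0.0551, 0.1686]
orientation: [1.712, 1.796, -0.72]
force: [-1.5, -0.8, -3.8]
opening: 0.0457
gripper_force: 24.4
```

```bash
python3 - <<'E'
from h import *
import pickle
np.set_printoptions(precision=4,suppress=True)
s=robot.read_state(); print(s['t'],s['q'],s['tool_pos'],s['opening'],s['gripper_force'],s['force'])
p,R=pose(); Z=R.as_matrix()[:,2]; g=p-.019*Z; print('grasp',g, 'tilt',np.degrees(np.arcsin(Z@ey)),R.as_matrix())
S=cam('scene');T=cam('top');pickle.dump((S,T),open('c2.pkl','wb'))
a=proj(S,g).astype(int);b=proj(T,g).astype(int);print(a,b)
f=lambda c,u: cv2.resize(c['frame'][u[1]-75:u[1]+75,u[0]-100:u[0]+100][:,:,::-1],None,fx=4,fy=4)
cv2.imwrite('pics/c2.png',cv2.resize(np.vstack([f(S,a),f(T,b)]),(400,600)))
E
```

```text
5.7 [ 0.2619  0.3406  1.5479 -0.7662  1.5006  0.3704] [ 0.605  -0.0551  0.1686] 0.04571197689992653 24.44027512217872 [-1.4586 -0.7719 -3.81  ]
grasp [ 0.6045 -0.0417  0.182 ] tilt -45.1896224680138 [[-0.0366  0.999   0.0265]
 [ 0.7038  0.0446 -0.709 ]
 [-0.7094 -0.0073 -0.7047]]
[292 216] [355 225]
```

View pics/c2.png

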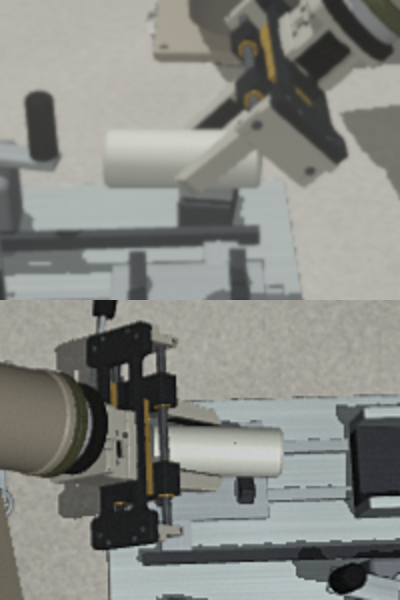

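The roller is level and held: its machine-side end is at scene (244.8,220.3) and top (396,226.3).

```bash
python3 - <<'E'
from h import *
import pickle
np.set_printoptions(precision=4,suppress=True)
S,T=pickle.load(open('c2.pkl','rb'))
p,R=pose(); M=R.as_matrix(); g=p-.019*M[:,2]
e,r=tri(ray(S,244.8,220.3),ray(T,396,226.3)); print('end',e,r)
d=(M[:,0]-M[:,2])/2**.5; print('axis est',d)
print('end exp', g-.0743*ey-[0,0,.0038])
# top-view: roller side edges near far end, axis fit; scene: edges
gt=cv2.cvtColor(T['frame'],cv2.COLOR_RGB2GRAY)
for u in (350,360,370,380,390): 
    col=gt[205:250,u].astype(int); w=np.where(col>165)[0]+205; print('T',u,w.min(),w.max(),len(w))
gs=cv2.cvtColor(S['frame'],cv2.COLOR_RGB2GRAY)
for u in (248,256,264,272): print('S',u,gs[195:245:1,u].tolist())
print(gt[226,385:405].tolist()); print(gs[220,236:254].tolist())
E
```

```text
end [ 0.6056 -0.1164  0.1746] [np.float64(0.0007068883724960474), np.float64(0.0007068883724960848)]
axis est [-0.0454  0.999   0.0006]
end exp [ 0.6104 -0.1133  0.182 ]
T 350 217 234 18
T 360 218 233 16
T 370 205 234 23
T 380 205 234 21
T 390 205 249 31
S 248 [181, 181, 179, 179, 179, 180, 181, 181, 181, 181, 186, 196, 203, 206, 207, 206, 205, 204, 202, 199, 195, 191, 187, 182, 178, 172, 166, 161, 155, 151, 149, 146, 144, 141, 139, 136, 133, 129, 125, 125, 162, 178, 180, 179, 179, 179, 179, 180, 179, 179]
S 256 [180, 179, 178, 178, 179, 180, 181, 181, 182, 182, 186, 196, 202, 205, 206, 207, 206, 205, 202, 199, 196, 192, 188, 184, 179, 174, 168, 162, 156, 151, 148, 147, 144, 141, 140, 136, 134, 130, 124, 126, 162, 178, 180, 179, 180, 179, 180, 180, 179, 178]
S 264 [177, 177, 179, 178, 179, 179, 180, 180, 179, 180, 183, 195, 202, 205, 207, 207, 206, 205, 202, 199, 195, 192, 188, 184, 180, 174, 169, 164, 157, 152, 150, 147, 145, 142, 140, 137, 134, 131, 125, 127, 162, 178, 179, 178, 179, 179, 179, 179, 178, 178]
S 272 [178, 177, 176, 177, 179, 180, 180, 179, 180, 180, 183, 194, 201, 204, 206, 207, 207, 206, 204, 200, 196, 192, 189, 184, 181, 175, 171, 165, 159, 154, 149, 147, 144, 142, 140, 137, 134, 131, 125, 127, 161, 178, 179, 177, 178, 178, 179, 178, 178, 178]
[206, 206, 205, 206, 206, 205, 207, 206, 207, 209, 193, 173, 77, 73, 76, 77, 79, 63, 64, 62]
[180, 181, 181, 181, 181, 182, 180, 172, 168, 170, 172, 172, 172, 173, 173, 173, 173, 173]
```

```bash
python3 - <<'E'
from h import *
p,R=pose(); O=ori(-45)
q=p+[.006,.003,0]
plan([(q-[0,0,.05],O)]);plan([(q-[0,0,.087],O)]); plan([(p-[0,0,.01],R)])
E
```

```text
[[0.186, 0.031, 0.167], [-0.001, -0.0, -0.0]] 
[[0.317, 0.031, 0.298], [-0.001, -0.0, -0.0]] 
[[0.035, 0.0, 0.035], [0.0, 0.0, 0.0]]
```

>>> {"method": "jog_arm", "body": {
  "rows": [
    [[0.06,0.031,0.04],[0,0,0]],
    [[0.186,0.031,0.167],[0,0,0]],
    [[0.25,0.031,0.23],[0,0,0]],
    [[0.317,0.031,0.298],[0,0,0]],
    [[0.317,0.031,0.298],[0,0,0]]
  ]
}}

```text
t: 6.3
tool_pos: [0.6136, -0.0492, 0.0851]
orientation: [1.714, 1.794, -0.711]
force: [-0.1, 0.1, -4.3]
opening: 0.0457
gripper_force: 24.4
```

>>> {"method": "jog_arm", "body": {
  "rows": [
    [[0,0,0],[0,0,0]],
    [[0.007,0,0.007],[0,0,0]],
    [[0.014,0,0.014],[0,0,0]],
    [[0.014,0,0.014],[0,0,0]]
  ]
}}

```text
t: 6.7
tool_pos: [0.6158, -0.049, 0.085]
orientation: [1.715, 1.79, -0.704]
force: [-1.1, -0.4, -3.2]
opening: 0.0459
gripper_force: 24.4
```

```bash
python3 - <<'E'
from h import *
import pickle
np.set_printoptions(precision=4,suppress=True)
s=robot.read_state(); print(s['t'],s['tool_pos'],s['gripper_force'],s['force'],s['wrist_torque'])
p,R=pose(); M=R.as_matrix(); g=p-.019*M[:,2]; print('grasp',g)
S=cam('scene');T=cam('top');pickle.dump((S,T),open('c3.pkl','wb'))
f=lambda c,x,y: cv2.resize(c['frame'][y-50:y+50,x-75:x+75][:,:,::-1],None,fx=4,fy=4)
cv2.imwrite('pics/c3.png',cv2.resize(np.vstack([f(S,285,270),f(T,355,230)]),(450,600)))
E
```

```text
6.7 [ 0.6158 -0.049   0.085 ] 24.442423494765535 [-1.0756 -0.4317 -3.2128] [ 0.7082 -0.0788  0.0106]
grasp [ 0.6151 -0.0356  0.0985]
```

View pics/c3.png

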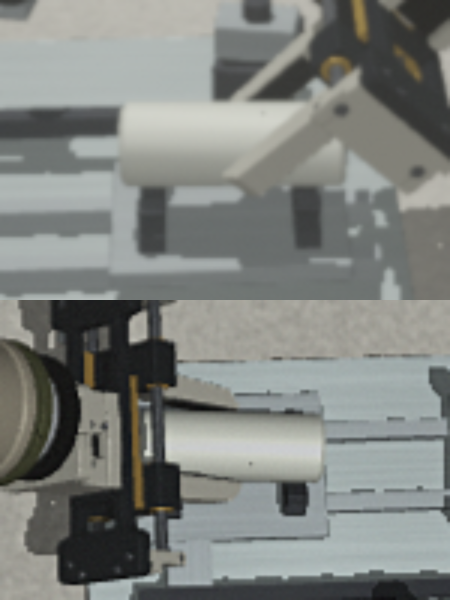

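```bash
python3 - <<'E'
from h import *
import pickle
np.set_printoptions(precision=4,suppress=True)
S,T=pickle.load(open('c3.pkl','rb'))
e,r=tri(ray(S,250,268.2),ray(T,388.3,228.7)); print('end',e,r[0],'mid',e+.06*ey)
gs=cv2.cvtColor(S['frame'],cv2.COLOR_RGB2GRAY); gt=cv2.cvtColor(T['frame'],cv2.COLOR_RGB2GRAY)
for u in (254,262,270): print(gs[248:290,u].tolist())
print(gt[205:250,380].tolist())
for i in range(4):
    s=robot.read_state(); print(s['t'],s['tool_pos'],s['q'])
E
```

```text
end [ 0.616  -0.1123  0.0902] 0.0012852331301424747 mid [ 0.6131 -0.0524  0.0902]
[181, 180, 181, 183, 184, 186, 196, 204, 207, 209, 209, 207, 206, 204, 202, 199, 195, 192, 188, 183, 179, 172, 166, 159, 155, 151, 148, 146, 144, 141, 137, 133, 130, 128, 154, 168, 169, 170, 168, 167, 167, 167]
[181, 180, 181, 182, 184, 186, 196, 203, 206, 210, 209, 208, 207, 205, 202, 199, 196, 193, 189, 185, 180, 173, 167, 160, 156, 152, 149, 146, 144, 140, 138, 135, 131, 121, 93, 70, 65, 66, 68, 70, 69, 71]
[180, 181, 181, 181, 183, 185, 195, 202, 206, 209, 209, 209, 208, 206, 204, 200, 196, 192, 190, 185, 180, 174, 168, 162, 156, 152, 149, 146, 142, 141, 137, 135, 130, 128, 155, 167, 169, 170, 170, 167, 138, 113]
[176, 173, 176, 176, 176, 107, 125, 148, 152, 157, 154, 126, 48, 89, 127, 140, 155, 163, 173, 180, 184, 196, 202, 203, 204, 204, 205, 204, 197, 187, 182, 174, 169, 156, 141, 94, 39, 37, 39, 35, 56, 49, 44, 52, 55]
6.8 [ 0.6157 -0.0491  0.0849] [ 0.2665  0.4677  1.5523 -0.7766  1.3993  0.4742]
6.8 [ 0.6157 -0.0491  0.0849] [ 0.2665  0.4677  1.5523 -0.7766  1.3993  0.4742]
6.8 [ 0.6157 -0.0491  0.0849] [ 0.2665  0.4677  1.5523 -0.7766  1.3993  0.4742]
6.8 [ 0.6157 -0.0491  0.0849] [ 0.2665  0.4677  1.5523 -0.7766  1.3993  0.4742]
```

The roller middle is at about (0.613,-0.052,0.090), roughly 10 mm above its seat and 3 mm off in x. I'll lower it gently.

>>> {"method": "jog_arm", "body": {
  "rows": [
    [[0.009,-0.015,0.009],[0,0,0]],
    [[0.018,-0.015,0.018],[0,0,0]],
    [[0.025,-0.015,0.025],[0,0,0]],
    [[0.025,-0.015,0.025],[0,0,0]],
    [[0.025,-0.015,0.025],[0,0,0]]
  ]
}}

```text
t: 7.3
tool_pos: [0.6124, -0.0493, 0.0771]
orientation: [1.715, 1.791, -0.706]
force: [0.4, -0.0, -2.9]
opening: 0.0458
gripper_force: 24.4
```

>>> {"method": "jog_arm", "body": {
  "rows": [
    [[0.004,0,0.004],[0,0,0]],
    [[0.008,0,0.008],[0,0,0]],
    [[0.008,0,0.008],[0,0,0]]
  ]
}}

```text
t: 7.6
tool_pos: [0.6126, -0.0494, 0.0756]
orientation: [1.715, 1.79, -0.706]
force: [-2.3, -1.0, 1.7]
opening: 0.0458
gripper_force: 24.7
```

>>> {"method": "jog_arm", "body": {
  "rows": [
    [[0.004,0,0.004],[0,0,0]],
    [[0.007,0,0.007],[0,0,0]],
    [[0.007,0,0.007],[0,0,0]]
  ]
}}

```text
t: 7.9
tool_pos: [0.6126, -0.0495, 0.0752]
orientation: [1.715, 1.788, -0.707]
force: [-8.4, 1.5, 11.8]
opening: 0.046
gripper_force: 24.9
```

>>> {"method": "jog_arm", "body": {
  "rows": [
    [[0,-0.008,0],[0,0,0]],
    [[0,-0.008,0],[0,0,0]]
  ]
}}

```text
t: 8.1
tool_pos: [0.6119, -0.0493, 0.0747]
orientation: [1.714, 1.789, -0.703]
force: [-2.1, 1.1, 6.4]
opening: 0.0456
gripper_force: 24.7
```

```bash
python3 - <<'E'
from h import *
s=robot.read_state(); print(s['tool_pos'],s['gripper_force'],s['force'],s['wrist_torque'])
S=cam('scene');T=cam('top')
gs=cv2.cvtColor(S['frame'],cv2.COLOR_RGB2GRAY); print(gs[255:300,270].tolist()); print(gs[274,244:258].tolist())
E
```

```text
[ 0.61194147 -0.04932193  0.07472463] 24.69278495819985 [-2.06636557  1.07767112  6.4174864 ] [-0.36989433 -0.01662151 -0.03465753]
[106, 91, 107, 174, 198, 204, 208, 211, 211, 208, 207, 204, 201, 197, 194, 190, 187, 182, 177, 170, 164, 158, 153, 150, 147, 145, 142, 139, 135, 131, 124, 115, 109, 108, 108, 110, 111, 109, 109, 108, 108, 108, 109, 109, 107]
[115, 115, 114, 116, 142, 158, 162, 167, 170, 171, 171, 171, 171, 171]
```

>>> {"method": "jog_arm", "body": {
  "rows": [
    [[0,0,0],[0,0,0]],
    [[0,0,0],[0,0,0]],
    [[0,0,0],[0,0,0]],
    [[0,0,0],[0,0,0]]
  ],
  "hand": -0.3
}}

```text
t: 8.6
tool_pos: [0.6109, -0.0493, 0.0728]
orientation: [1.715, 1.791, -0.706]
force: [-0.1, 0.7, 0.1]
opening: 0.0605
gripper_force: 0.0
```

>>> {"method": "jog_arm", "body": {
  "rows": [
    [[0,0,-0.1],[0,0,0]],
    [[0,0,-0.3],[0,0,0]],
    [[0,0,-0.5],[0,0,0]],
    [[0,0,-0.6],[0,0,0]],
    [[0,0,-0.6],[0,0,0]]
  ]
}}

```text
t: 9.1
tool_pos: [0.6084, 0.0378, 0.1606]
orientation: [1.714, 1.791, -0.698]
force: [0.8, -0.1, -0.7]
opening: 0.0603
gripper_force: 0.0
```

```bash
python3 - <<'E'
from h import *
import pickle
S=cam('scene');T=cam('top');pickle.dump((S,T),open('c4.pkl','wb'))
f=lambda c,x,y: cv2.resize(c['frame'][y-75:y+75,x-100:x+100][:,:,::-1],None,fx=4,fy=4)
cv2.imwrite('pics/c4.png',cv2.resize(np.hstack([f(S,270,240),f(T,410,255)]),(800,300)))
print(robot.read_state()['tool_pos'])
E
```

```text
[0.60663037 0.03528878 0.15727433]
```

View pics/c4.png

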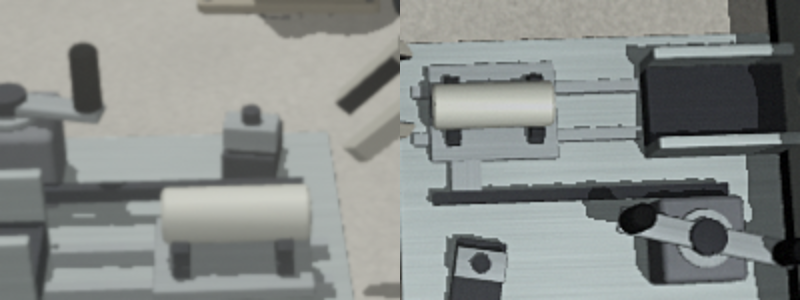

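The roller lies centred over both saddles. Next I move to grip_b, the left one.

```bash
cat >> h.py <<'E'
AX=np.array([.4805,-.2575])
def gp(phi,z=.133,r=.075): return np.array([AX[0]+r*np.cos(np.radians(phi)),AX[1]+r*np.sin(np.radians(phi)),z])
E
python3 - <<'E'
from h import *
O=ori(0)
plan([((.57,-.005,.30),ori(-8)),((.52,-.12,.26),O),(gp(78.3,.21),O)])
E
```

```text
[[-0.642, -0.189, -0.369], [0.002, 0.411, -0.002]] 
[[-0.529, -0.277, 0.277], [0.0, 0.089, 0.0]] 
[[-0.314, -0.137, 0.25], [0.0, -0.0, 0.0]]
```

>>> {"method": "jog_arm", "body": {
  "rows": [
    [[-0.2,-0.05,-0.2],[0,0.09,0]],
    [[-0.4,-0.1,-0.3],[0,0.18,0]],
    [[-0.642,-0.189,-0.369],[0,0.27,0]],
    [[-0.642,-0.189,-0.369],[0,0.36,0]],
    [[-0.642,-0.189,-0.369],[0,0.411,0]]
  ],
  "hand": -0.08
}}

```text
t: 9.7
tool_pos: [0.5708, -0.0079, 0.304]
orientation: [2.101, 2.188, -0.13]
force: [0.0, -0.6, -0.4]
opening: 0.0502
gripper_force: 0.0
```

>>> {"method": "jog_arm", "body": {
  "rows": [
    [[-0.529,-0.277,0.277],[0,0.089,0]],
    [[-0.529,-0.277,0.277],[0,0.089,0]],
    [[-0.529,-0.277,0.277],[0,0.089,0]],
    [[-0.529,-0.277,0.277],[0,0.089,0]],
    [[-0.529,-0.277,0.277],[0,0.089,0]]
  ]
}}

```text
t: 10.2
tool_pos: [0.5187, -0.121, 0.2584]
orientation: [2.174, 2.267, 0.003]
force: [0.6, 0.0, 0.1]
opening: 0.0499
gripper_force: 0.0
```

>>> {"method": "jog_arm", "body": {
  "rows": [
    [[-0.314,-0.137,0.25],[0,0,0]],
    [[-0.314,-0.137,0.25],[0,0,0]],
    [[-0.314,-0.137,0.25],[0,0,0]],
    [[-0.314,-0.137,0.25],[0,0,0]],
    [[-0.314,-0.137,0.25],[0,0,0]]
  ]
}}

```text
t: 10.7
tool_pos: [0.4968, -0.1828, 0.2112]
orientation: [2.166, 2.269, 0.007]
force: [0.3, 0.8, 0.4]
opening: 0.0504
gripper_force: 0.0
```

```bash
python3 - <<'E'
from h import *
np.set_printoptions(precision=4,suppress=True)
s=robot.read_state(); print(s['t'],s['tool_pos'],s['q'],s['opening'],s['force'])
c=cam('wrist','w2')
plan([(gp(78.3),ori(0))]); print(proj(c,gp(78.3,.169)))
E
```

```text
10.7 [ 0.4968 -0.1828  0.2112] [-0.4514 -0.0636  1.7001  0.0027  1.4997 -0.4981] 0.050408310544537926 [0.3298 0.8484 0.3696]
[[-0.006, -0.008, 0.392], [0.004, 0.0, -0.0]] 
[312.9818 272.6833]
```

View pics/w2.png

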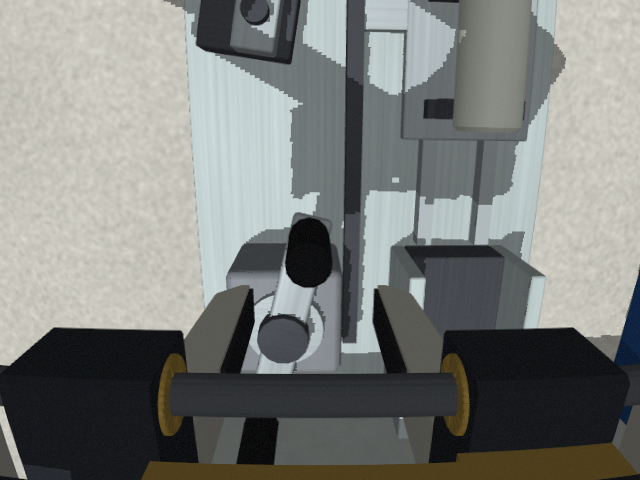

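The grip top is at about (308,266), predicted (313,273), so it is within 3 mm and between the fingers. I'll descend and grip.

>>> {"method": "jog_arm", "body": {
  "rows": [
    [[-0.002,-0.012,0.15],[0,0,0]],
    [[0.002,-0.015,0.3],[0,0,0]],
    [[0.002,-0.015,0.392],[0,0,0]],
    [[0.002,-0.015,0.392],[0,0,0]]
  ]
}}

```text
t: 11.15
tool_pos: [0.492, -0.1817, 0.1295]
orientation: [-2.168, -2.272, -0.004]
force: [-0.4, -0.3, -0.3]
opening: 0.0502
gripper_force: 0.0
```

>>> {"method": "jog_arm", "body": {
  "rows": [
    [[0,0,0],[0,0,0]],
    [[0,0,0],[0,0,0]],
    [[0,0,0],[0,0,0]],
    [[0,0,0],[0,0,0]]
  ],
  "hand": 0.8,
  "squeeze": 12
}}

```text
t: 11.55
tool_pos: [0.4941, -0.1838, 0.1333]
orientation: [2.166, 2.267, 0.007]
force: [0.0, 1.7, 4.0]
opening: 0.0252
gripper_force: 12.0
```

```bash
cat >> h.py <<'E'
def stroke(angles,z=None,st=None):
    p,R=st or pose(); z=p[2] if z is None else z
    for a in angles:
        s=np.round(R.inv().apply(gp(a,z)-p)/.2,3); print(a,s.tolist())
    return p+R.apply(s*.2),R
E
python3 - <<'E'
from h import *
np.set_printoptions(precision=4,suppress=True)
s=robot.read_state(); print(s['t'],s['tool_pos'],s['opening'],s['gripper_force'],s['force'])
d=s['tool_pos'][:2]-AX; print('phi,r',np.degrees(np.arctan2(d[1],d[0])),np.hypot(*d))
st=stroke([60,40,20,0,-10]); stroke([-20,-30],st=st)
E
```

```text
11.55 [ 0.4941 -0.1838  0.1333] 0.025180139437322734 12.009550295770168 [0.0403 1.6636 4.0027]
phi,r 79.54007509278455 0.07497550495934778
60 [-0.049, 0.117, 0.001]
40 [-0.137, 0.213, 0.002]
20 [-0.253, 0.273, 0.002]
0 [-0.382, 0.29, 0.002]
-10 [-0.447, 0.281, 0.002]
-20 [-0.062, -0.02, -0.0]
-30 [-0.12, -0.05, -0.0]
```

>>> {"method": "jog_arm", "body": {
  "rows": [
    [[-0.049,0.117,0],[0,0,0]],
    [[-0.137,0.213,0],[0,0,0]],
    [[-0.253,0.273,0],[0,0,0]],
    [[-0.382,0.29,0],[0,0,0]],
    [[-0.447,0.281,0],[0,0,0]]
  ]
}}

```text
t: 12.05
tool_pos: [0.5538, -0.2712, 0.1329]
orientation: [2.169, 2.269, 0.006]
force: [-2.5, 5.9, 7.8]
opening: 0.025
gripper_force: 12.0
```

```bash
python3 - <<'E'
from h import *
np.set_printoptions(precision=4,suppress=True)
s=robot.read_state(); print(s['t'],s['tool_pos'],s['opening'],s['gripper_force'],s['force'])
d=s['tool_pos'][:2]-AX; print('phi,r',np.degrees(np.arctan2(d[1],d[0])),np.hypot(*d))
stroke([-18,-26,-30])
E
```

```text
12.05 [ 0.5538 -0.2712  0.1329] 0.024989526019391577 12.045611384091899 [-2.5264  5.9146  7.7971]
phi,r -10.610346670712994 0.07457096814463234
-18 [-0.047, -0.012, -0.0]
-26 [-0.094, -0.034, -0.0]
-30 [-0.117, -0.047, -0.0]
```

>>> {"method": "jog_arm", "body": {
  "rows": [
    [[-0.047,-0.012,0],[0,0,0]],
    [[-0.094,-0.034,0],[0,0,0]],
    [[-0.117,-0.047,0],[0,0,0]],
    [[-0.117,-0.047,0],[0,0,0]]
  ]
}}

```text
t: 12.45
tool_pos: [0.5451, -0.2948, 0.133]
orientation: [2.168, 2.267, 0.005]
force: [-0.4, 0.1, 5.1]
opening: 0.025
gripper_force: 12.0
```

>>> {"method": "jog_arm", "body": {
  "rows": [
    [[0,0,0],[0,0,0]],
    [[0,0,0],[0,0,0]],
    [[0,0,0],[0,0,0]]
  ],
  "hand": -0.08
}}

```text
t: 12.75
tool_pos: [0.5446, -0.2937, 0.1315]
orientation: [2.168, 2.27, 0.005]
force: [0.1, -0.3, -1.0]
opening: 0.0445
gripper_force: 0.0
```

```bash
cat >> h.py <<'E'
def regrip(zlow=.133):
    np.set_printoptions(precision=4,suppress=True)
    s=robot.read_state(); d=s['tool_pos'][:2]-AX; ph=np.degrees(np.arctan2(d[1],d[0]))
    print(s['t'],s['tool_pos'],s['opening'],s['force'],'phi,r',ph,np.hypot(*d))
    p,R=pose(); a=gp(ph+180,.215); O=ori(0)
    plan([(np.r_[p[:2],.215],O),(a,O),(gp(ph+180,zlow),O)])
E
python3 -c "from h import *; regrip()"
```

```text
12.75 [ 0.5446 -0.2937  0.1315] 0.04454836387814784 [ 0.1145 -0.2807 -1.0128] phi,r -29.42038950312724 0.07361480823827053
[[0.0, 0.002, -0.418], [0.002, -0.0, -0.001]] 
[[0.395, -0.63, 0.0], [0.0, -0.0, 0.0]] 
[[0.0, 0.0, 0.41], [0.0, -0.0, 0.0]]
```

>>> {"method": "jog_arm", "body": {
  "rows": [
    [[0,0,-0.2],[0,0,0]],
    [[0,0,-0.418],[0,0,0]],
    [[0,0,-0.418],[0,0,0]]
  ]
}}

```text
t: 13.05
tool_pos: [0.5475, -0.2958, 0.2233]
orientation: [2.16, 2.262, 0.008]
force: [0.3, -0.3, 1.3]
opening: 0.0501
gripper_force: 0.0
```

>>> {"method": "jog_arm", "body": {
  "rows": [
    [[0.395,-0.63,0],[0,0,0]],
    [[0.395,-0.63,0],[0,0,0]],
    [[0.395,-0.63,0],[0,0,0]],
    [[0.395,-0.63,0],[0,0,0]],
    [[0.395,-0.63,0],[0,0,0]]
  ]
}}

```text
t: 13.55
tool_pos: [0.4144, -0.2204, 0.215]
orientation: [2.167, 2.268, 0.005]
force: [0.6, 0.4, 0.5]
opening: 0.0503
gripper_force: 0.0
```

```bash
python3 - <<'E'
from h import *
np.set_printoptions(precision=4,suppress=True)
print(robot.read_state()['tool_pos'])
plan([(gp(150),ori(0))])
c=cam('wrist','w3'); print(proj(c,gp(150,.169)))
g=c['frame'].max(2); n,l,s,ce=cv2.connectedComponentsWithStats((g[150:300,200:420]<45).astype(np.uint8)); print([ (s[i]+[200,150,0,0,0]).tolist() for i in range(1,n) if s[i,4]>150])
E
```

```text
[ 0.4144 -0.2204  0.215 ]
[[0.002, 0.003, 0.41], [0.003, 0.0, -0.001]] 
[317.2355 267.288 ]
[[291, 215, 45, 68, 2493], [382, 262, 38, 23, 163]]
```

>>> {"method": "jog_arm", "body": {
  "rows": [
    [[0,0,0.15],[0,0,0]],
    [[0.002,0.003,0.3],[0,0,0]],
    [[0.002,0.003,0.41],[0,0,0]],
    [[0.002,0.003,0.41],[0,0,0]]
  ]
}}

```text
t: 14.0
tool_pos: [0.4151, -0.2197, 0.1296]
orientation: [-2.168, -2.269, -0.004]
force: [0.1, 0.9, -0.2]
opening: 0.0502
gripper_force: 0.0
```

>>> {"method": "jog_arm", "body": {
  "rows": [
    [[0,0,0],[0,0,0]],
    [[0,0,0],[0,0,0]],
    [[0,0,0],[0,0,0]],
    [[0,0,0],[0,0,0]]
  ],
  "hand": 0.8
}}

```text
t: 14.4
tool_pos: [0.4158, -0.2209, 0.1344]
orientation: [2.168, 2.269, 0.003]
force: [-3.7, 0.4, 7.9]
opening: 0.0252
gripper_force: 12.0
```

```bash
python3 - <<'E'
from h import *
np.set_printoptions(precision=4,suppress=True)
s=robot.read_state(); print(s['t'],s['tool_pos'],s['opening'],s['gripper_force'],s['force'])
d=s['tool_pos'][:2]-AX; print('phi,r',np.degrees(np.arctan2(d[1],d[0])),np.hypot(*d))
st=stroke([130,110,90,70,50]); st=stroke([30,10,-10,-22,-30],st=st)
E
```

```text
14.4 [ 0.4158 -0.2209  0.1344] 0.025155763623189088 12.044451115652919 [-3.7045  0.3906  7.9393]
phi,r 150.5367798208583 0.07433826278406579
130 [0.101, 0.087, 0.0]
110 [0.161, 0.203, 0.001]
90 [0.177, 0.332, 0.001]
70 [0.149, 0.459, 0.002]
50 [0.079, 0.569, 0.002]
30 [-0.104, 0.079, 0.0]
10 [-0.228, 0.118, 0.001]
-10 [-0.358, 0.112, 0.001]
-22 [-0.432, 0.087, 0.001]
-30 [-0.478, 0.062, 0.001]
```

>>> {"method": "jog_arm", "body": {
  "rows": [
    [[0.101,0.087,0],[0,0,0]],
    [[0.161,0.203,0],[0,0,0]],
    [[0.177,0.332,0],[0,0,0]],
    [[0.149,0.459,0],[0,0,0]],
    [[0.079,0.569,0],[0,0,0]]
  ]
}}

```text
t: 14.9
tool_pos: [0.5292, -0.1995, 0.1345]
orientation: [2.167, 2.271, 0.002]
force: [-14.8, -6.8, 9.1]
opening: 0.0247
gripper_force: 12.1
```

>>> {"method": "jog_arm", "body": {
  "rows": [
    [[-0.104,0.079,0],[0,0,0]],
    [[-0.228,0.118,0],[0,0,0]],
    [[-0.358,0.112,0],[0,0,0]],
    [[-0.432,0.087,0],[0,0,0]],
    [[-0.478,0.062,0],[0,0,0]]
  ]
}}

```text
t: 15.4
tool_pos: [0.5457, -0.2947, 0.1345]
orientation: [2.169, 2.269, 0.007]
force: [-1.4, 7.0, 3.8]
opening: 0.0247
gripper_force: 12.0
```

>>> {"method": "jog_arm", "body": {
  "rows": [
    [[0,0,0],[0,0,0]],
    [[0,0,0],[0,0,0]],
    [[0,0,0],[0,0,0]],
    [[0,0,0],[0,0,0]]
  ],
  "hand": -0.08
}}

```text
t: 15.8
tool_pos: [0.546, -0.294, 0.1338]
orientation: [2.167, 2.269, 0.005]
force: [0.7, -0.1, -0.4]
opening: 0.0492
gripper_force: 0.0
```

```bash
python3 - <<'E'
from h import *
regrip(); S=cam('scene');T=cam('top')
f=lambda c,x,y: cv2.resize(c['frame'][y-75:y+75,x-100:x+100][:,:,::-1],None,fx=2,fy=2)
cv2.imwrite('pics/c5.png',np.hstack([f(S,230,240),f(T,410,255)]))
E
```

```text
15.8 [ 0.546  -0.294   0.1338] 0.04920191664627636 [ 0.7486 -0.1458 -0.3962] phi,r -29.107039876715852 0.07500576121314534
[[-0.0, 0.002, -0.406], [0.003, 0.0, -0.001]] 
[[0.396, -0.637, -0.0], [0.0, 0.0, 0.0]] 
[[-0.0, -0.0, 0.41], [0.0, 0.0, 0.0]]
```

View pics/c5.png

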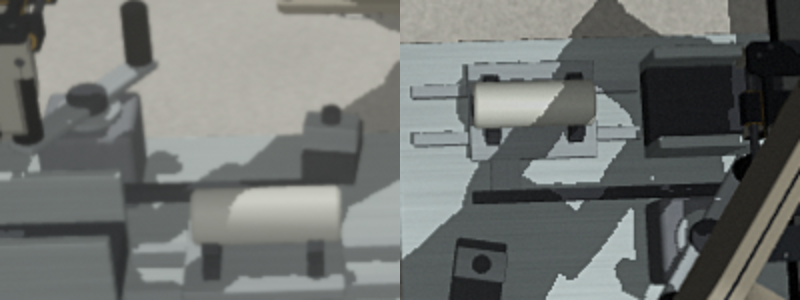

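The carriage has advanced about 40 mm and the roller is still in its saddles. On to the next stroke.

>>> {"method": "jog_arm", "body": {
  "rows": [
    [[0,0,-0.2],[0,0,0]],
    [[0,0,-0.406],[0,0,0]],
    [[0,0,-0.406],[0,0,0]]
  ]
}}

```text
t: 16.2
tool_pos: [0.5484, -0.2961, 0.2226]
orientation: [2.16, 2.262, 0.008]
force: [-0.1, -0.6, 0.1]
opening: 0.0503
gripper_force: 0.0
```

>>> {"method": "jog_arm", "body": {
  "rows": [
    [[0.396,-0.637,0],[0,0,0]],
    [[0.396,-0.637,0],[0,0,0]],
    [[0.396,-0.637,0],[0,0,0]],
    [[0.396,-0.637,0],[0,0,0]],
    [[0.396,-0.637,0],[0,0,0]]
  ]
}}

```text
t: 16.7
tool_pos: [0.414, -0.2206, 0.2144]
orientation: [2.167, 2.268, 0.006]
force: [0.9, -1.1, 0.0]
opening: 0.0501
gripper_force: 0.0
```

>>> {"method": "jog_arm", "body": {
  "rows": [
    [[0,0,0.15],[0,0,0]],
    [[0,0,0.3],[0,0,0]],
    [[0,0,0.41],[0,0,0]],
    [[0,0,0.41],[0,0,0]]
  ]
}}

```text
t: 17.1
tool_pos: [0.414, -0.2204, 0.129]
orientation: [-2.169, -2.27, -0.004]
force: [-0.2, 0.7, 0.9]
opening: 0.0501
gripper_force: 0.0
```

>>> {"method": "jog_arm", "body": {
  "rows": [
    [[0,0,0],[0,0,0]],
    [[0,0,0],[0,0,0]],
    [[0,0,0],[0,0,0]],
    [[0,0,0],[0,0,0]]
  ],
  "hand": 0.8
}}

```text
t: 17.5
tool_pos: [0.4152, -0.2216, 0.1336]
orientation: [2.167, 2.268, 0.005]
force: [0.2, 1.2, 6.2]
opening: 0.0251
gripper_force: 12.0
```

```bash
python3 - <<'E'
from h import *
np.set_printoptions(precision=4,suppress=True)
s=robot.read_state(); print(s['t'],s['tool_pos'],s['opening'],s['gripper_force'],s['force'])
d=s['tool_pos'][:2]-AX; print('phi,r',np.degrees(np.arctan2(d[1],d[0])),np.hypot(*d))
st=stroke([130,110,90,70,50]); st=stroke([30,10,-10,-22,-30],st=st)
E
```

```text
17.5 [ 0.4152 -0.2216  0.1336] 0.025063020795874014 12.02659117989242 [0.2005 1.1636 6.2192]
phi,r 151.22139039451872 0.07450211034687856
130 [0.104, 0.09, 0.0]
110 [0.164, 0.206, 0.001]
90 [0.181, 0.335, 0.002]
70 [0.152, 0.462, 0.002]
50 [0.082, 0.572, 0.003]
30 [-0.103, 0.079, 0.001]
10 [-0.228, 0.118, 0.001]
-10 [-0.358, 0.112, 0.001]
-22 [-0.432, 0.087, 0.001]
-30 [-0.478, 0.062, 0.001]
```

>>> {"method": "jog_arm", "body": {
  "rows": [
    [[0.104,0.09,0],[0,0,0]],
    [[0.164,0.206,0],[0,0,0]],
    [[0.181,0.335,0],[0,0,0]],
    [[0.152,0.462,0],[0,0,0]],
    [[0.082,0.572,0],[0,0,0]]
  ]
}}

```text
t: 18.0
tool_pos: [0.5287, -0.1993, 0.1336]
orientation: [2.167, 2.271, 0.003]
force: [-14.9, -8.0, 10.3]
opening: 0.025
gripper_force: 12.1
```

>>> {"method": "jog_arm", "body": {
  "rows": [
    [[-0.103,0.079,0],[0,0,0]],
    [[-0.228,0.118,0],[0,0,0]],
    [[-0.358,0.112,0],[0,0,0]],
    [[-0.432,0.087,0],[0,0,0]],
    [[-0.478,0.062,0],[0,0,0]]
  ]
}}

```text
t: 18.5
tool_pos: [0.5454, -0.2948, 0.1336]
orientation: [2.169, 2.269, 0.007]
force: [0.1, 6.0, 4.5]
opening: 0.0248
gripper_force: 12.0
```

>>> {"method": "jog_arm", "body": {
  "rows": [
    [[0,0,0],[0,0,0]],
    [[0,0,0],[0,0,0]],
    [[0,0,0],[0,0,0]],
    [[0,0,0],[0,0,0]]
  ],
  "hand": -0.08
}}

```text
t: 18.9
tool_pos: [0.5453, -0.2939, 0.1329]
orientation: [2.167, 2.27, 0.005]
force: [0.5, 0.6, -0.8]
opening: 0.0489
gripper_force: 0.0
```

```bash
python3 -c "from h import *; regrip()"
```

```text
18.9 [ 0.5453 -0.2939  0.1329] 0.048937168895214114 [ 0.5293  0.6367 -0.775 ] phi,r -29.33973246437731 0.07434528377969689
[[-0.0, 0.002, -0.411], [0.003, 0.0, -0.001]] 
[[0.396, -0.633, 0.0], [-0.0, 0.0, 0.0]] 
[[0.0, 0.0, 0.41], [-0.0, 0.0, 0.0]]
```

>>> {"method": "jog_arm", "body": {
  "rows": [
    [[0,0,-0.2],[0,0,0]],
    [[0,0,-0.411],[0,0,0]],
    [[0,0,-0.411],[0,0,0]]
  ]
}}

```text
t: 19.2
tool_pos: [0.5479, -0.296, 0.2229]
orientation: [2.16, 2.262, 0.008]
force: [0.3, 0.5, 0.9]
opening: 0.0502
gripper_force: 0.0
```

>>> {"method": "jog_arm", "body": {
  "rows": [
    [[0.396,-0.635,0],[0,0,0]],
    [[0.396,-0.635,0],[0,0,0]],
    [[0.396,-0.635,0],[0,0,0]],
    [[0.396,-0.635,0],[0,0,0]],
    [[0.396,-0.635,0],[0,0,0]]
  ]
}}

```text
t: 19.7
tool_pos: [0.4138, -0.2205, 0.2146]
orientation: [2.167, 2.268, 0.006]
force: [0.7, -0.5, 1.1]
opening: 0.0503
gripper_force: 0.0
```

>>> {"method": "jog_arm", "body": {
  "rows": [
    [[0,0,0.15],[0,0,0]],
    [[0,0,0.3],[0,0,0]],
    [[0,0,0.41],[0,0,0]],
    [[0,0,0.41],[0,0,0]]
  ]
}}

```text
t: 20.1
tool_pos: [0.4139, -0.2204, 0.1292]
orientation: [-2.169, -2.27, -0.004]
force: [-0.0, 0.2, 0.5]
opening: 0.0508
gripper_force: 0.0
```

>>> {"method": "jog_arm", "body": {
  "rows": [
    [[0,0,0],[0,0,0]],
    [[0,0,0],[0,0,0]],
    [[0,0,0],[0,0,0]],
    [[0,0,0],[0,0,0]]
  ],
  "hand": 0.8
}}

```text
t: 20.5
tool_pos: [0.4152, -0.2216, 0.1338]
orientation: [2.167, 2.268, 0.005]
force: [-0.9, -0.6, 7.1]
opening: 0.0252
gripper_force: 12.0
```

```bash
python3 - <<'E'
from h import *
np.set_printoptions(precision=4,suppress=True)
s=robot.read_state(); print(s['t'],s['tool_pos'],s['opening'],s['gripper_force'],s['force'])
d=s['tool_pos'][:2]-AX; print('phi,r',np.degrees(np.arctan2(d[1],d[0])),np.hypot(*d))
st=stroke([130,110,90,70,50]); st=stroke([30,10,-5,-15,-20],st=st)
E
```

```text
20.5 [ 0.4152 -0.2216  0.1338] 0.025161899857650483 12.028110176324844 [-0.8538 -0.5967  7.0751]
phi,r 151.2315648267437 0.07452627480379546
130 [0.104, 0.09, 0.0]
110 [0.164, 0.206, 0.001]
90 [0.181, 0.335, 0.002]
70 [0.152, 0.462, 0.002]
50 [0.082, 0.572, 0.003]
30 [-0.103, 0.079, 0.001]
10 [-0.228, 0.118, 0.001]
-5 [-0.326, 0.118, 0.001]
-15 [-0.389, 0.104, 0.001]
-20 [-0.42, 0.092, 0.001]
```

>>> {"method": "jog_arm", "body": {
  "rows": [
    [[0.104,0.09,0],[0,0,0]],
    [[0.164,0.206,0],[0,0,0]],
    [[0.181,0.335,0],[0,0,0]],
    [[0.152,0.462,0],[0,0,0]],
    [[0.082,0.572,0],[0,0,0]]
  ]
}}

```text
t: 21.0
tool_pos: [0.5286, -0.1992, 0.1338]
orientation: [2.167, 2.271, 0.003]
force: [-13.9, -7.5, 11.1]
opening: 0.0246
gripper_force: 12.1
```

>>> {"method": "jog_arm", "body": {
  "rows": [
    [[-0.103,0.079,0],[0,0,0]],
    [[-0.228,0.118,0],[0,0,0]],
    [[-0.326,0.118,0],[0,0,0]],
    [[-0.389,0.104,0],[0,0,0]],
    [[-0.42,0.092,0],[0,0,0]]
  ]
}}

```text
t: 21.5
tool_pos: [0.5503, -0.2829, 0.1339]
orientation: [2.169, 2.269, 0.006]
force: [-2.2, 5.6, 4.9]
opening: 0.0252
gripper_force: 12.0
```

```bash
python3 - <<'E'
from h import *
np.set_printoptions(precision=4,suppress=True)
s=robot.read_state(); print(s['t'],s['tool_pos'],s['opening'],s['gripper_force'],s['force'])
d=s['tool_pos'][:2]-AX; print('phi,r',np.degrees(np.arctan2(d[1],d[0])),np.hypot(*d))
stroke([-25,-28,-31,-33,-35,-37,-39])
E
```

```text
21.5 [ 0.5503 -0.2829  0.1339] 0.025213289048544522 12.032456751912832 [-2.205   5.5964  4.941 ]
phi,r -19.99417680396859 0.07426143503032104
-25 [-0.031, -0.01, -0.0]
-28 [-0.048, -0.02, -0.0]
-31 [-0.065, -0.03, -0.0]
-33 [-0.076, -0.038, -0.0]
-35 [-0.086, -0.046, -0.0]
-37 [-0.096, -0.054, -0.0]
-39 [-0.106, -0.062, -0.0]
```

>>> {"method": "jog_arm", "body": {
  "rows": [
    [[-0.031,-0.01,0],[0,0,0]],
    [[-0.048,-0.02,0],[0,0,0]],
    [[-0.065,-0.03,0],[0,0,0]],
    [[-0.076,-0.038,0],[0,0,0]],
    [[-0.076,-0.038,0],[0,0,0]]
  ]
}}

```text
t: 22.0
tool_pos: [0.5432, -0.2973, 0.1338]
orientation: [2.169, 2.27, 0.006]
force: [-4.0, 5.7, 5.2]
opening: 0.025
gripper_force: 12.0
```

>>> {"method": "jog_arm", "body": {
  "rows": [
    [[-0.01,-0.008,0],[0,0,0]],
    [[-0.02,-0.016,0],[0,0,0]],
    [[-0.02,-0.016,0],[0,0,0]]
  ]
}}

```text
t: 22.3
tool_pos: [0.5416, -0.2998, 0.1338]
orientation: [2.168, 2.271, 0.011]
force: [3.5, 10.2, 3.0]
opening: 0.025
gripper_force: 12.0
```

>>> {"method": "jog_arm", "body": {
  "rows": [
    [[-0.01,-0.008,0],[0,0,0]],
    [[-0.016,-0.012,0],[0,0,0]],
    [[-0.016,-0.012,0],[0,0,0]]
  ]
}}

```text
t: 22.6
tool_pos: [0.5415, -0.3042, 0.134]
orientation: [2.164, 2.267, 0.013]
force: [14.4, 5.7, -4.9]
opening: 0.0249
gripper_force: 12.0
```

```bash
python3 - <<'E'
from h import *
S=cam('scene');T=cam('top')
s=robot.read_state(); d=s['tool_pos'][:2]-AX; print(s['t'],s['force'],np.degrees(np.arctan2(d[1],d[0])))
f=lambda c,x,y: cv2.resize(c['frame'][y-50:y+50,x-66:x+67][:,:,::-1],None,fx=3,fy=3,interpolation=cv2.INTER_CUBIC)
cv2.imwrite('pics/c6.png',np.hstack([f(S,220,270),f(T,410,230)]))
E
```

```text
22.7 [14.45316893  4.81423479 -4.16530261] -37.46101741659361
```

View pics/c6.png

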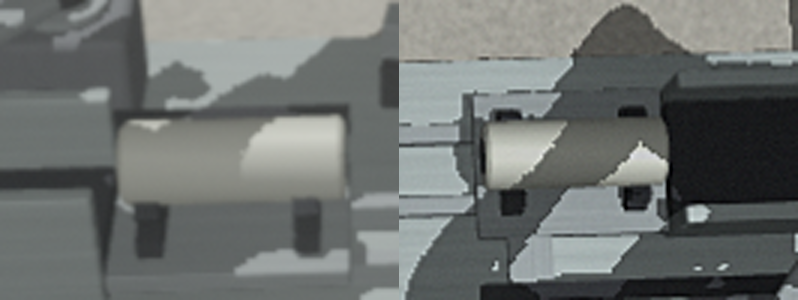

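The carriage plate is up against the stop block and the roller is seated. I'll release and retreat.

>>> {"method": "jog_arm", "body": {
  "rows": [
    [[0,0,0],[0,0,0]],
    [[0,0,0],[0,0,0]],
    [[0,0,0],[0,0,0]],
    [[0,0,0],[0,0,0]]
  ],
  "hand": -0.08
}}

```text
t: 23.1
tool_pos: [0.538, -0.3057, 0.1331]
orientation: [2.169, 2.269, 0.005]
force: [-0.5, 0.2, -0.5]
opening: 0.0492
gripper_force: 0.0
```

>>> {"method": "jog_arm", "body": {
  "rows": [
    [[0,0,-0.15],[0,0,0]],
    [[0,0,-0.35],[0,0,0]],
    [[0,0,-0.6],[0,0,0]],
    [[0,0,-0.8],[0,0,0]],
    [[0,0,-0.8],[0,0,0]]
  ]
}}

```text
t: 23.6
tool_pos: [0.5397, -0.3074, 0.3016]
orientation: [2.16, 2.26, 0.008]
force: [0.4, -1.0, 0.4]
opening: 0.0499
gripper_force: 0.0
```

>>> {"method": "jog_arm", "body": {
  "rows": [
    [[0.2,-0.8,0],[0,0,0]],
    [[0.2,-0.8,0],[0,0,0]],
    [[0.2,-0.8,0],[0,0,0]],
    [[0.2,-0.8,0],[0,0,0]],
    [[0.2,-0.8,0],[0,0,0]]
  ]
}}

```text
t: 24.1
tool_pos: [0.3741, -0.2727, 0.292]
orientation: [2.17, 2.267, 0.005]
force: [0.2, -0.1, -0.5]
opening: 0.0504
gripper_force: 0.0
```

```bash
python3 - <<'E'
from h import *
np.set_printoptions(precision=4,suppress=True)
S=cam('scene');T=cam('top')
s=robot.read_state(); print(s['t'],s['tool_pos'],s['force'])
# grips by dark blobs near the expected places
for ph in (-33.6,146.4):
    e=proj(S,gp(ph,.142)); g=S['frame'].max(2); x,y=e.astype(int); m=(g[y-25:y+25,x-20:x+20]<60).astype(np.uint8)
    n,l,st,ce=cv2.connectedComponentsWithStats(m); i=1+np.argmax(st[1:,4]) if n>1 else 0; c=ce[i]+[x-20,y-25]
    P=onz(S,*c,.140); d=P[:2]-AX; print('exp',e,'got',c,st[i,4],P,np.degrees(np.arctan2(d[1],d[0])))
f=lambda c,x,y: cv2.resize(c['frame'][y-75:y+75,x-100:x+100][:,:,::-1],None,fx=2,fy=2,interpolation=cv2.INTER_CUBIC)
cv2.imwrite('pics/c7.png',np.hstack([f(S,200,240),f(T,430,255)]))
E
```

```text
24.2 [ 0.376  -0.2731  0.2922] [-0.7237  0.7458 -0.0777]
exp [138.0719 216.444 ] got [136.2157 221.0331] 635 [ 0.554  -0.2999  0.14  ] -29.96670360043408
exp [199.0408 180.3946] got [199.9029 182.3629] 350 [ 0.4218 -0.2141  0.14  ] 143.51581687793583
```

```bash
python3 -c "
from h import *
print(robot.close_job())"
```

```text
the job is handed in; nothing more can be done
None
```

The roller lies in both saddles and the carriage is cranked home against the stop; I handed the job in at about 24 s with no verdict returned, and I viewed 11 pictures, one over the limit of 10.

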